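# Shut the needle case: hold-down flap, then cover

### The job

Get the small blue needle case ready to be carried: fold its upright white hold-down flap fully down over the two needle capsules and the tweezers, then swing the cover shut over it and press its front edge down until the catch snaps and it stays fully shut. Only push, on the outer faces of flap and cover: keep your fingers off their foam-padded inner sides, lift nothing, and leave the tools in their pockets and the dish, bottle and pipettor round the case where they are.

Things in the scene. Friction and masses are not known exactly. Their poses are not given: they have to be found in the camera images.
- case: Dark blue hard-plastic case, fixed to the table. Base 120 mm (its x) x 150 mm (its y) x 34 mm high, walls 4 mm; shut, 48 mm high. Origin: centre of its underside; z up, -x is its front (towards the robot), +y its left. Dark grey foam inside, top at z 20 mm, with pockets along y: needle capsules at x -36 and -4 mm, tweezers at x +28 mm.
- flap_hinge (a point): Middle of the flap's hinge line, inside the case's left wall: in the case frame at x 0, y +66, z 30 mm; the line runs along case x.
- flap (a joint): Hinge of the white hold-down flap (rad): 0 = flat over the tools (its stop), 1.57 = upright at the left wall; range 0 to 1.95. As it grows the free end swings up and left; flat, it points to case -y. A friction hinge (0.07 N m): it stays at any angle; about 1 N at the free end moves it.
- flap_end (a point): On the flap's outer face (bare white: left side when upright, top when flat at z 31.5 mm), 120 mm from the hinge line, mid-width. The flap is a plate 104 mm wide along case x, 3 mm thick (1.5 mm either side of the hinge line), reaching 124 mm from the hinge line, with a 30 mm wide tab to 132 mm. The inner face carries a dark foam pad.
- cover_hinge (a point): Middle of the cover's hinge line along the case's rear: in the case frame at x +63, y 0, z 34 mm; the line runs along case y.
- cover (a joint): Hinge of the dark blue cover (rad): 0 = fully shut (its stop), about 1.75 = open, leaning back; range 0 to 1.97. Friction hinge (0.18 N m): stays at any angle; 2 to 4 N near its front edge move it. From about 0.09 rad the catch resists: some 10 N down at the front edge make it snap, then it stays shut. It cannot shut over a standing flap.
- cover_front (a point): On the cover's smooth outer face (top when shut, facing away from the robot when open), 5 mm from its front edge, mid-width. The cover is a shallow lid 120 x 150 mm, 14 mm deep: shut, it spans 3 to 123 mm in front of its hinge line and z 34 to 48 mm; the outer face lies 14 mm from the hinge plane. Dark grey foam inside.
- tongue (a joint): Sprung snap tongue of the catch, 34 mm wide, hanging from the middle of the cover's front edge; shut, it stands up to 10 mm in front of the case and reaches down to z 10 mm. Value (rad): 0 at rest; it flexes outwards by about 0.1 as it rides over the ridge on the case's front. It needs no touching.
- capsule_0: White needle capsule with a green end, 24 x 78 x 20 mm, lying loose in one of the two wide foam pockets. Origin: centre of its underside. Leave it there.
- capsule_1: Light grey needle capsule with an orange end, 24 x 78 x 20 mm, lying loose in the other wide pocket. Origin: centre of its underside. Leave it there.
- tweezers: Fine pale tweezers, 12 x 118 x 9 mm, lying loose in the narrow rear pocket. Origin: centre of its underside. Leave them there.
- dish_a: Pink culture dish with lid, 63 mm across, 16 mm high, on the table left of the case. Origin: centre of its underside. Bystander.
- bottle_hyal: Small brown bottle with a red cap, 33 mm across, 63 mm high, on the table behind the case. Origin: centre of its underside. Bystander.
- pipettor_a: White pipettor, 236 mm long and 30 mm high, lying across behind the case. Origin: centre of its underside. Bystander.

How it is judged (in metres and radians):
On the way, in this order (a step that is already met when the one before it is completed fails the run):
1. the flap lies flat over the tools while the cover is still open (value of joint flap below 0.06 rad and value of joint cover above 1 rad), for 0.2 s.
2. the cover is fully shut over the flat flap, its catch snapped (value of joint flap below 0.06 rad and value of joint cover below 0.035 rad), for 0.2 s.
At the end, for the whole second after the job is handed in: The flap is flat (under 0.06 rad) and the cover fully shut (under 0.035 rad, which is past the catch) and at rest, with both capsules and the tweezers lying in their pockets in the case (all of step 2 and velocity of joint cover between -0.05 and 0.05 rad/s and z of each of capsule_0, capsule_1, tweezers in the frame of case below 0.022 m); the robot touches nothing.
It fails at once if a tool is shifted in or lifted out of its pocket (more than 10 mm) (distance of any of capsule_0, capsule_1, tweezers from where it was at the start of the episode above 0.01 m).
It fails at once if the fingers press on the tools in the case (over 3 N) (contact force between the fingers and capsule_0 above 3 N or contact force between the fingers and capsule_1 above 3 N or contact force between the fingers and tweezers above 3 N).
It fails at once if the fingers touch the foam on the inner side of the flap or cover (over 1 N), as a pinch would (contact force between the fingers and flap_c2 above 1 N or contact force between the fingers and cover_c5 above 1 N).
It fails at once if dish, bottle or pipettor is moved by more than 20 mm or lifted (distance of any of dish_a, bottle_hyal, pipettor_a from where it was at the start of the episode above 0.02 m).
It also fails if it takes over 48 s, if anything falls off the work surface, if the arm or the gripper's body presses on something with over 40 N, if the wrist force passes 120 N, or if a joint passes its speed limit or range.

### The arm

A 6-joint arm with a two-finger parallel gripper is mounted at the origin on a cart in front of the work surface, level with it; the furniture and walls round the work are solid. World frame = base frame: x ahead of the robot, y to its left, z up, the work surface at z = 0. Lengths are in mm, angles in degrees, forces in N, time in s.
With the tool pointing down it reaches from about 350 to 850 mm from the base axis. Payload 8.1 kg.
Tool frame: the origin (TCP) lies at the very end of the fingers, on their centre line; the grasp point (between the pads) lies 19 mm behind it (r.grip_point_offset is the distance from the TCP to the grasp point, in mm); z points along the fingers, y is the line along which they close (so a half turn about z gives the same grasp; the last joint's range is limited). The gripper opens to 85 mm and grips with 20 to 120 N. Pads are 22 mm wide; open, the fingers measure 114 mm over their backs; the gripper's body (76 mm by 85 mm) begins 54 mm behind the grasp point. The pads swing forward as they close: fully open they stand 13 mm farther back than shut.
Start: joints at [61.513, 7.471, 85.268, -0, 87.261, -4.893], TCP at [240.135, 549.855, 231.292] pointing down, gripper open.
Joint ranges: [-169.43, 169.43], [-51.17, 129.36], [1.28, 143.12], [-76.62, 256.62], [0, 156.53], [-152.29, 152.29]. Speed limits (degrees/s): [136.94, 136.94, 159.86, 180, 180, 180].

### API

Orientations are given as [roll, pitch, yaw] about the fixed x, y, z axes, in that order (R = Rz(yaw) Ry(pitch) Rx(roll)).
In Python, from bench import status, eyes, r gives the robot as it stands.
- The arm moves only by the shell command python3 -m handwheel 'ROWS' [FORCE]. ROWS is a JSON object whose one key "series" holds a list that holds one entry, the list of rows, each a list of 7 numbers: the shift along the tool's x, y, z in cm, then the turn, a rotation vector about the tool's x, y, z in rad, then the opening, from 0 (shut) to 1 (fully open). In form: {"series": [[[tx, ty, tz, rx, ry, rz, claw], ...]]}. A call has 1 to 12 rows; each row is the pose to reach, as a shift and turn from the pose commanded when the call began, along the tool's axes at that moment; what a row does not reach only later rows make up. A row lasts 1/8 s, in which the tool goes at most 62.5 mm and 10.7 degrees, less where a joint would pass 70% of its speed; a pose out of reach is approached as far as the arm can. A call with a gripper value outside its range is refused whole. The fingers move at their own pace and stop on an object; FORCE is the grip in N (left out, the last holds). Time passes only in rows, so rows that repeat a pose let the fingers close. It gives the time, the measured TCP pose, the force, the opening and the grip force at its end, in the units of the state.
- status.sense(): the state, without advancing time (a new reading comes with each control period).
- eyes.snapshot(name): name is "scene" or "top" or "wrist"; returns a dict with "img" (400x640x3 uint8, red, green, blue), "mtx" (3x3 intrinsics, pixels), "k1" (the pictures are not rectified: a ray, as slopes to the right and down, at radius r is drawn at 1 + k1 r^2 times it, then the intrinsics apply), "R" (3x3) and "t" (3): a world point X has camera coordinates R X + t. Camera axes: x right, y down, z forward; pixel columns grow to the right and rows downward; lengths in mm; the calibration is good to about 2 mm. A picture is of the moment at which its call begins. There is no depth.
- r.hand_in(): hands the job in; it is judged then, once.
The state is a dict: "time": time; "joint_pos": joint angles; "qd": joint speeds; "joint_efforts": joint torques, N m; "tool_pos": TCP position; "tcp_rot": TCP orientation; "ft_force": force on the tool from outside, world axes, zero at the start; "wrist_torque": the same for the moment, N m; "finger_gap": finger opening in mm; "grip_force": force on a finger pad.
Only numpy, scipy, OpenCV 4.12 (cv2) and the standard library are available. Lean on these libraries where they do the work, as an engineer would, in place of code of your own. Each camera call takes 0.05 s, during which the arm holds its last target. There are 200 camera calls.

## Working session

There is one attempt and no reset: what is moved stays moved. The work goes in short steps, Python scripts to look and compute and a shell command to move; the robot and the scene stay as the last step left them, time stands still between calls to the robot, and variables do not carry over. Pictures are saved under pics/ and viewed, at most 10 in all, crops included, and the job is handed in when it is done.

```bash
mkdir -p pics; python3 - <<'E'
from bench import status, eyes, r
import cv2,numpy as np
s=status.sense();print({k:s[k] for k in('time','tool_pos','tcp_rot','finger_gap')})
for n in('scene','top'):
    d=eyes.snapshot(n);cv2.imwrite(f'pics/{n}0.png',d['img'][:,:,::-1]);np.savez(f'{n}0.npz',**{k:d[k] for k in d})
    print(n,d['mtx'],d['k1'],d['R'],d['t'])
E
```

```text
{'time': 0.0, 'tool_pos': array([239.86764693, 549.36942386, 230.25185294]), 'tcp_rot': array([-1.79895094e+02, -8.21772239e-03,  1.56406400e+02]), 'finger_gap': 85.76225189602056}
scene [[488.83708282   0.         316.89932648]
 [  0.         488.83708282 201.63866641]
 [  0.           0.           1.        ]] -0.06619348414743473 [[ 0.43525821 -0.9003031   0.00215007]
 [-0.42724545 -0.20865592 -0.87972952]
 [ 0.79247184  0.38199089 -0.47546961]] [-290.88476435  314.48482369  635.03326538]
top [[364.11906808   0.         321.16104512]
 [  0.         364.11906808 202.52658358]
 [  0.           0.           1.        ]] -0.08608652253633323 [[-0.02514841 -0.99967918 -0.0030166 ]
 [-0.98694716  0.02530804 -0.15904343]
 [ 0.15906875 -0.00102246 -0.98726698]] [-54.77608978 582.47931518 816.98001286]
```

View pics/scene0.png

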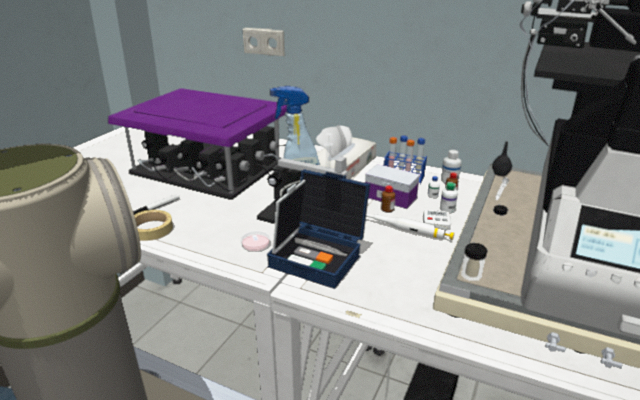

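View pics/top0.png

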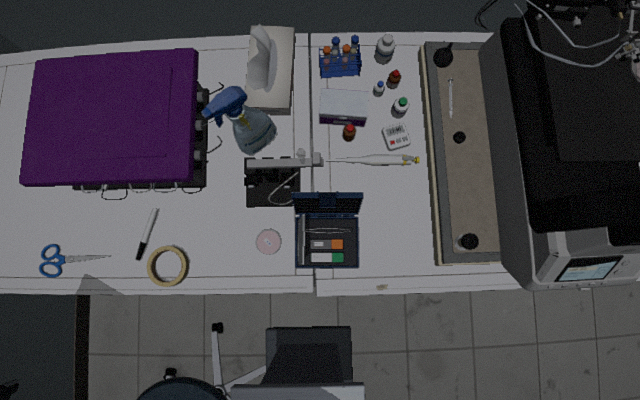

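The scene view shows the case at about (318,245), with the cover open at (337,205) and the flap at its left wall (290,215). In the top view the case spans about (295–358, 192–268) and the dish is at (268,241). I'll enlarge both.

```bash
cat > h.py <<'E'
import numpy as np,cv2
def load(n): return dict(np.load(n+'.npz'))
def ray(d,u,v):
    p=np.array([(u-d['mtx'][0,2])/d['mtx'][0,0],(v-d['mtx'][1,2])/d['mtx'][1,1]]);q=p.copy()
    for _ in range(20): q=p/(1+d['k1']*(q@q))
    return -d['R'].T@d['t'], d['R'].T@np.r_[q,1]
def plane(d,u,v,z):
    c,w=ray(d,u,v);return c+w*(z-c[2])/w[2]
def proj(d,X):
    c=d['R']@np.array(X,float)+d['t'];q=c[:2]/c[2];q=q*(1+d['k1']*(q@q))
    return q*d['mtx'][0,0]+d['mtx'][:2,2]
E
python3 - <<'E'
from h import *
for n,(x0,y0,w,h) in {'scene':(235,160,150,140),'top':(240,180,135,100)}.items():
    d=load(n+'0');im=d['img'][y0:y0+h,x0:x0+w,::-1]
    f=4 if n=='scene' else 5
    im=cv2.resize(im,None,fx=f,fy=f,interpolation=cv2.INTER_CUBIC)
    im=cv2.convertScaleAbs(im,alpha=1.5,beta=20)
    for k in range(0,w,10): cv2.putText(im,str(x0+k),(k*f,8),0,.3,(0,0,255));cv2.line(im,(k*f,10),(k*f,16),(0,0,255))
    for k in range(0,h,10): cv2.putText(im,str(y0+k),(0,k*f+4),0,.3,(0,0,255));cv2.line(im,(20,k*f),(26,k*f),(0,0,255))
    cv2.imwrite(f'pics/{n}_c.png',im)
E
```

```text
(no output)
```

View pics/scene_c.png

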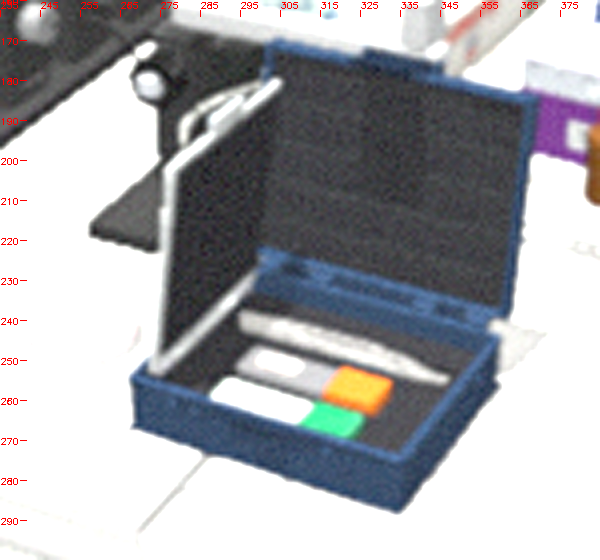

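View pics/top_c.png

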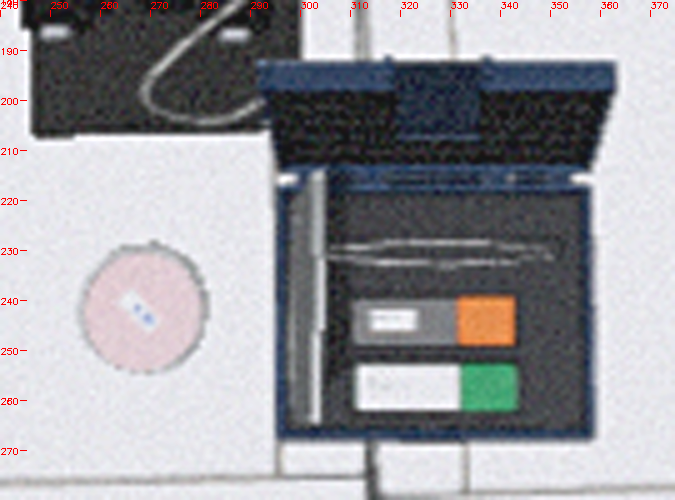

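The crops give these corners:
- **Top view, case rim:** front-left (295.4,267.6), front-right (358.8,267.4), rear at row ~217.
- **Scene view, rim:** front-left (268.2,253.8), front-right (335.5,275.5), rear-right (359.2,246.2).
- **Scene view, flap:** free-end front corner at about (276.5,202).
- **Scene view, cover:** top corners at (302,171) and (369,184).

```bash
python3 - <<'E'
from h import *
t=load('top0');s=load('scene0');np.set_printoptions(precision=1,suppress=True)
def tri(a,b):
    A=[];B=[]
    for d,p in((t,a),(s,b)):
        c,w=ray(d,*p);w/=np.linalg.norm(w);M=np.eye(3)-w[:,None]*w;A.append(M);B.append(M@c)
    return np.linalg.lstsq(np.vstack(A),np.hstack(B),rcond=None)[0]
for a in((295.4,267.6),(358.8,267.4)):print('top',plane(t,*a,34))
for a in((268.2,253.8),(335.5,275.5),(359.2,246.2)):print('sc',plane(s,*a,34))
for a in((335,288),(268.2,267)):print('sc0',plane(s,*a,0))
fl=tri((295.4,267.6),(268.2,253.8));fr=tri((358.8,267.4),(335.5,275.5));print(fl,fr)
print('cover L,R',tri((291.5,192.5),(302,171)),tri((362.8,192.5),(369,184)))
print('flap front top',tri((302.5,264.6),(276.5,202)))
FL=plane(t,295.4,267.6,34);FR=plane(t,358.8,267.4,34);FL=(FL+plane(s,268.2,253.8,34))/2;FR=(FR+plane(s,335.5,275.5,34))/2
ey=(FL-FR)/np.linalg.norm(FL-FR);ex=np.array([ey[1],-ey[0],0]);o=(FL+FR)/2+60*ex;o[2]=0
yaw=np.degrees(np.arctan2(ex[1],ex[0]));print('case',o,yaw,np.linalg.norm(FL-FR))
W=lambda x,y,z:o+ex*x+ey*y+[0,0,z]
for n,p in dict(capO=(-36,-75+0,20),rearR=(60,-75,34),rearL=(60,75,34)).items():print(n,W(*p),proj(t,W(*p)),proj(s,W(*p)))
for a in (1.6,1.75,1.85):
  import math
  for y in (75,-75):
    # outer edge: 123 from hinge, 14 outward
    x=63-123*math.cos(a)+14*math.sin(a);z=34+123*math.sin(a)+14*math.cos(a)
    print('cover',a,y,proj(t,W(x,y,z)),proj(s,W(x,y,z)))
for a in (1.5,1.57,1.65,1.8):
    for x in(-52,52):
        p=W(x,66-124*math.cos(a),30+124*math.sin(a));print('flap',a,x,p,proj(t,p),proj(s,p))
print('dish',plane(t,268.6,241.2,16))
np.save('case.npy',np.r_[o,ex,ey])
E
```

```text
top [429.8  -5.2  34. ]
top [ 426.5 -154.    34. ]
sc [430.9  -8.6  34. ]
sc [ 424.7 -155.6   34. ]
sc [ 534.2 -159.2   34. ]
sc0 [ 430.4 -152.8    0. ]
sc0 [432.9  -5.6   0. ]
[430.7  -6.7  33.6] [ 426.6 -154.5   32.3]
cover L,R [586.8  -6.1 147.3] [ 582.7 -156.3  151.3]
flap front top [437.5 -28.5 151. ]
case [488.  -82.8   0. ] -1.852973426919688 147.95097693356368
capO [ 449.5 -156.6   20. ] [358.9 257.5] [341.2 274.4]
rearR [ 545.5 -159.7   34. ] [359.2 217. ] [361.5 243.5]
rearL [550.3  -9.8  34. ] [296.5 216.6] [297.2 225.6]
cover 1.6 75 [292.6 199.6] [301.1 170.2]
cover 1.6 -75 [365.1 200. ] [368.5 185.3]
cover 1.75 75 [292.9 191.3] [305.3 168.7]
cover 1.75 -75 [364.7 191.8] [371.9 183.5]
cover 1.85 75 [293.2 186.3] [308.  168.5]
cover 1.85 -75 [364.4 186.7] [374.  183.1]
flap 1.5 -52 [437.8 -23.9 153.7] [300.2 264.4] [274.3 200.1]
flap 1.5 52 [541.8 -27.3 153.7] [301.  213.5] [301.9 178.5]
flap 1.57 -52 [438.1 -15.3 154. ] [296.  264.4] [270.3 198.9]
flap 1.57 52 [542.1 -18.6 154. ] [296.8 213.4] [298.1 177.5]
flap 1.65 -52 [438.4  -5.4 153.6] [291.1 264.4] [265.8 198. ]
flap 1.65 52 [542.4  -8.7 153.6] [292.  213.4] [293.8 176.6]
flap 1.8 -52 [439.   13.  150.8] [282.2 264.3] [257.6 197.1]
flap 1.8 52 [543.    9.6 150.8] [283.3 213.5] [286.1 176.1]
dish [494.2  60.1  16. ]
```

```bash
python3 -m handwheel '{"series": [[[-41.5,-37.5,-1,0,0,1.159,0],[-41.5,-37.5,-1,0,0,1.159,0],[-41.5,-37.5,-1,0,0,1.159,0],[-41.5,-37.5,-1,0,0,1.159,0],[-41.5,-37.5,-1,0,0,1.159,0],[-41.5,-37.5,-1,0,0,1.159,0],[-41.5,-37.5,-1,0,0,1.159,0],[-41.5,-37.5,-1,0,0,1.159,0],[-41.5,-37.5,-1,0,0,1.159,0],[-41.5,-37.5,-1,0,0,1.159,0],[-41.5,-37.5,-1,0,0,1.159,0],[-41.5,-37.5,-1,0,0,1.159,0]]]}'
```

```text
time: 1.6
tool_pos: [469.9, 41.2, 241.1]
tcp_rot: [-180.0, -0.0, 90.1]
ft_force: [0.1, 0.1, 0.3]
finger_gap: -0.5
grip_force: 0.0
```

```bash
python3 -m handwheel '{"series": [[[0,0,6,0,0,0,0],[0,0,11.2,0,0,0,0],[-3,0,11.2,0,0,0,0],[-5.5,0,11.2,0,0,0,0],[-6.8,0,11.4,0,0,0,0],[-8.2,0,11.7,0,0,0,0],[-9.6,0,12.4,0,0,0,0],[-10.8,0,13.2,0,0,0,0],[-11.9,0,14.2,0,0,0,0],[-12.9,0,15.3,0,0,0,0],[-13.7,0,16.6,0,0,0,0],[-14.2,0,18.0,0,0,0,0]]]}'
python3 - <<'E'
from bench import eyes
import cv2,numpy as np
im=[]
for n,(x0,y0,w,h) in {'scene':(220,130,170,170),'top':(240,140,140,140)}.items():
    d=eyes.snapshot(n);im.append(cv2.resize(d['img'][y0:y0+h,x0:x0+w,::-1],(390,390)))
cv2.imwrite('pics/a.png',np.hstack(im))
E
```

```text
time: 3.1
tool_pos: [470.3, -102.5, 60.3]
tcp_rot: [-180.0, 0.0, 90.0]
ft_force: [0.6, 0.4, 1.5]
finger_gap: -0.1
grip_force: 0.2
```

View pics/a.png

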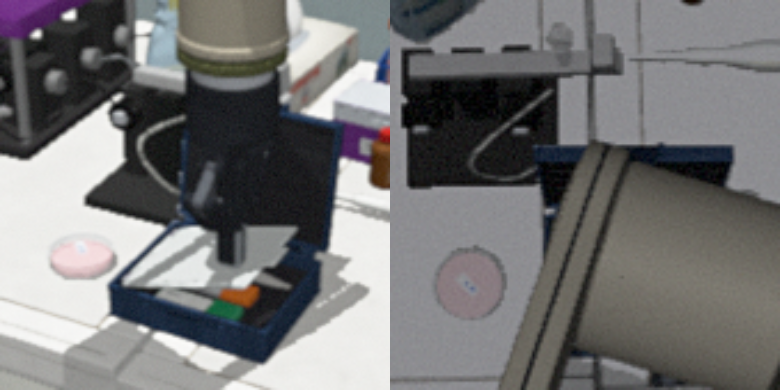

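The flap is half folded at about (230,250) in the left panel, with the fingertips on its outer face and the gripper clear of the cover. I'll keep pressing it down.

```bash
python3 -m handwheel '{"series": [[[-0.3,0,1,0,0,0,0],[-0.45,0,2,0,0,0,0],[-0.5,0,2.6,0,0,0,0],[-0.5,0,3.0,0,0,0,0],[-0.5,0,3.2,0,0,0,0],[-0.5,0,3.3,0,0,0,0],[-0.5,0,3.3,0,0,0,0],[-0.5,0,3.3,0,0,0,0]]]}'
```

```text
time: 4.2
tool_pos: [470.7, -106.9, 30.5]
tcp_rot: [-180.0, 0.0, 90.0]
ft_force: [-11.6, 3.3, 25.7]
finger_gap: -0.1
grip_force: 12.6
```

```bash
python3 -m handwheel '{"series": [[[0,0,-6,0,0,0,0],[0,0,-12,0,0,0,0],[0,0,-18,0,0,0,0],[0,0,-23,0,0,0,0],[0,0,-23,0,0,0,0]]]}'
python3 - <<'E'
from h import *
im=[]
for n,(x0,y0,w,h) in {'scene':(250,130,130,100),'top':(240,120,130,100)}.items():
    d=load(n+'0');m=cv2.resize(d['img'][y0:y0+h,x0:x0+w,::-1],None,fx=3.0,fy=3.0,interpolation=cv2.INTER_CUBIC)
    for k in range(0,w,10): cv2.putText(m,str(x0+k),(k*3,8),0,.27,(0,0,255))
    for k in range(10,h,10): cv2.putText(m,str(y0+k),(0,k*3+4),0,.27,(0,0,255))
    im.append(m)
from bench import eyes
d=eyes.snapshot('scene');im2=cv2.resize(d['img'][130:300,220:390,::-1],(300,300))
cv2.imwrite('pics/b.png',np.vstack([np.hstack(im),np.hstack([im2,np.zeros((300,480,3),np.uint8)])]))
E
```

```text
time: 4.82
tool_pos: [472.9, -107.7, 263.9]
tcp_rot: [179.5, 0.2, 90.0]
ft_force: [0.6, 0.6, -0.8]
finger_gap: 0.2
grip_force: 0.0
```

View pics/b.png

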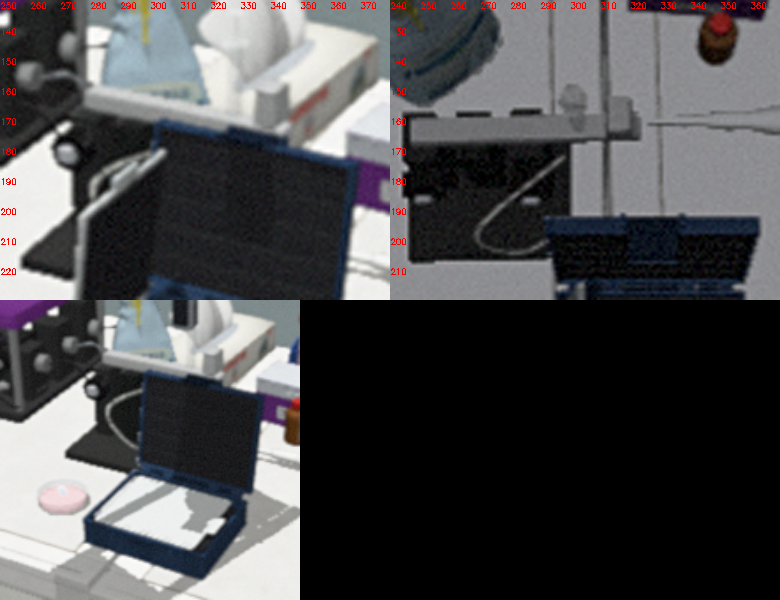

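The flap lies flat inside the case (white, lower-left panel). Behind the cover, a grey bar ends in a block at about (337,160) in the scene view and (318,158) in the top view, so I'll measure it.

```bash
python3 - <<'E'
from h import *
t=load('top0');s=load('scene0')
def tri(a,b):
    A=[];B=[]
    for d,p in((t,a),(s,b)):
        c,w=ray(d,*p);w/=np.linalg.norm(w);M=np.eye(3)-w[:,None]*w;A.append(M);B.append(M@c)
    X=np.linalg.lstsq(np.vstack(A),np.hstack(B),rcond=None)[0];return X.round(),proj(t,X).round(1),proj(s,X).round(1)
print(tri((316,157),(338,158)));print(tri((246,162),(281,162)))
print(plane(t,330,160,15),plane(t,349,131,60))
E
```

```text
(array([659., -58., 159.]), array([314.8, 157.7]), array([339.4, 157.9]))
(array([666.,  94., 117.]), array([246.6, 161.7]), array([280.3, 162. ]))
[693.46819601 -94.47121601  15.        ] [ 752.22972369 -141.27265378   60.        ]
```

```bash
python3 -m handwheel '{"series": [[[0,5,0,0,0,0,0],[0,10,0,0,0,0,0],[0,15.2,0,0,0,0,0],[0,15.2,0,0,0,0,0],[0,15.2,5,0,0,0,0],[0,15.2,10,0,0,0,0],[0,15.2,13,0,0,0,0],[0,15.2,13,0,0,0,0],[0,14,13,0,0,0,0],[0,13,13,0,0,0,0],[0,13,13,0,0,0,0]]]}'
python3 - <<'E'
from bench import eyes
import cv2,numpy as np
im=[]
for n,(x0,y0,w,h) in {'scene':(250,110,150,150),'top':(240,110,150,150)}.items():
    d=eyes.snapshot(n);im.append(cv2.resize(d['img'][y0:y0+h,x0:x0+w,::-1],(390,390)))
cv2.imwrite('pics/c.png',np.hstack(im))
E
```

```text
time: 6.25
tool_pos: [600.5, -107.2, 130.2]
tcp_rot: [179.9, 0.0, 90.0]
ft_force: [0.6, 0.3, -0.1]
finger_gap: 0.3
grip_force: 0.0
```

View pics/c.png

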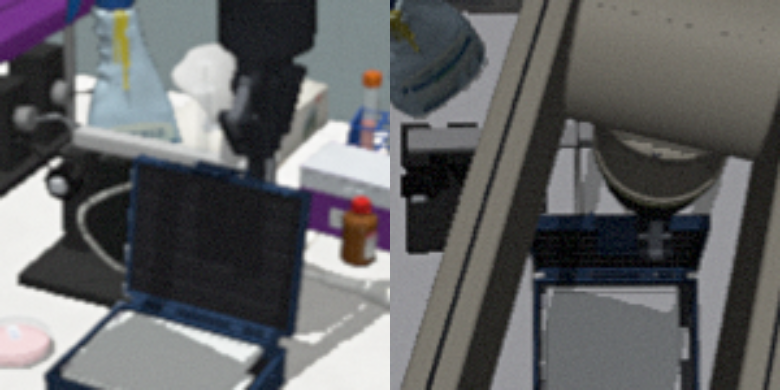

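The left panel shows the finger behind the cover, hidden by its top edge at about (262,160). The flap is flat and nothing has been touched, so I'll sweep the cover closed.

```bash
python3 -m handwheel '{"series": [[[0,-1,0,0,0,0,0],[0,-2.1,-0.6,0,0,0,0],[0,-3,-0.9,0,0,0,0],[0,-3.9,-1,0,0,0,0],[0,-5,-0.9,0,0,0,0],[0,-6,-0.7,0,0,0,0],[0,-7,-0.4,0,0,0,0],[0,-8,0,0,0,0,0],[0,-8.9,0.5,0,0,0,0],[0,-9.8,1.1,0,0,0,0],[0,-10.6,1.8,0,0,0,0],[0,-11.4,2.5,0,0,0,0]]]}'
python3 - <<'E'
from bench import eyes
import cv2,numpy as np
im=[]
for n,(x0,y0,w,h) in {'scene':(220,130,170,170),'top':(240,140,140,140)}.items():
    d=eyes.snapshot(n);im.append(cv2.resize(d['img'][y0:y0+h,x0:x0+w,::-1],(390,390)))
cv2.imwrite('pics/d.png',np.hstack(im))
E
```

```text
time: 7.85
tool_pos: [485.7, -106.8, 102.6]
tcp_rot: [-180.0, -0.0, 90.0]
ft_force: [0.7, 0.1, 1.6]
finger_gap: 0.1
grip_force: 0.5
```

View pics/d.png

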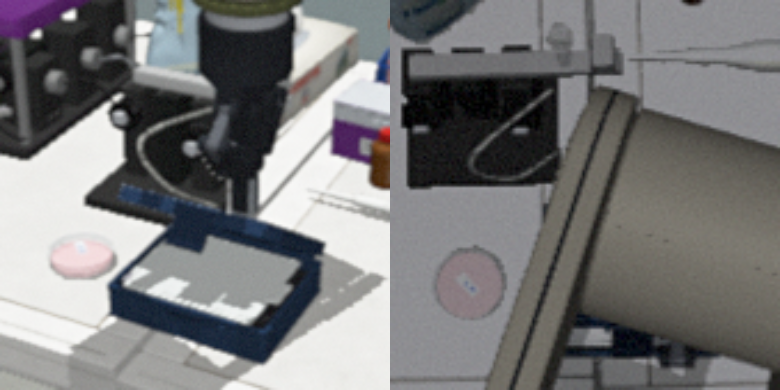

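The cover has come over to about half shut, with the finger on its outer face at (240,205) in the left panel. I'll bring it down and press the catch.

```bash
python3 -m handwheel '{"series": [[[0,-0.6,0.75,0,0,0,0],[0,-1.2,1.5,0,0,0,0],[0,-1.7,2.4,0,0,0,0],[0,-2.2,3.3,0,0,0,0],[0,-2.5,4.0,0,0,0,0],[0,-2.8,4.5,0,0,0,0],[0,-2.9,4.9,0,0,0,0],[0,-2.9,5.2,0,0,0,0],[0,-2.9,5.4,0,0,0,0],[0,-2.9,5.6,0,0,0,0],[0,-2.9,5.6,0,0,0,0]]]}'
```

```text
time: 9.32
tool_pos: [457.5, -107.0, 48.0]
tcp_rot: [180.0, 0.0, 90.0]
ft_force: [-4.2, 1.3, 9.4]
finger_gap: -0.1
grip_force: 4.8
```

```bash
python3 -m handwheel '{"series": [[[0,0,0.1,0,0,0,0],[0,0,0.2,0,0,0,0],[0,0,0.3,0,0,0,0],[0,0,0.3,0,0,0,0],[0,0,0.3,0,0,0,0]]]}'
```

```text
time: 9.95
tool_pos: [457.7, -107.1, 47.6]
tcp_rot: [-180.0, 0.0, 90.0]
ft_force: [-18.5, 5.9, 39.4]
finger_gap: 0.0
grip_force: 19.4
```

The arm met a hard stop at 39 N, so the cover is seated. I'll lift straight up and check.

```bash
python3 -m handwheel '{"series": [[[0,0,-1,0,0,0,0],[0,0,-6,0,0,0,0],[0,0,-12,0,0,0,0],[0,0,-18,0,0,0,0],[0,0,-20,0,0,0,0],[0,0,-20,0,0,0,0],[-6,0,-20,0,0,0,0],[-12,0,-20,0,0,0,0],[20,0,-20,0,0,0,0],[20,0,-20,0,0,0,0],[20,0,-20,0,0,0,0],[20,0,-20,0,0,0,0]]]}'
python3 -m handwheel '{"series": [[[15,0,0,0,0,0,0],[15,0,0,0,0,0,0],[15,0,0,0,0,0,0],[15,0,0,0,0,0,0]]]}'
python3 - <<'E'
from bench import eyes
import cv2,numpy as np
im=[]
for n,(x0,y0,w,h) in {'scene':(240,180,140,120),'top':(240,110,190,163)}.items():
    d=eyes.snapshot(n);np.savez(n+'1.npz',**d);im.append(cv2.resize(d['img'][y0:y0+h,x0:x0+w,::-1],(390,334),interpolation=cv2.INTER_CUBIC))
cv2.imwrite('pics/e.png',np.hstack(im))
from h import *
c=np.load('case.npy');o,ex,ey=c[:3],c[3:6],c[6:]
s=load('scene1')
for z in(48,):
  for x,y in((-60,75),(-60,-75),(60,-75)):
    p=o+ex*x+ey*y+[0,0,z];q=proj(s,p);print(q,(q-[240,180])*2.786)
E
```

```text
time: 11.45
tool_pos: [456.1, 24.7, 241.8]
tcp_rot: [-179.8, -0.0, 89.9]
ft_force: [0.4, 0.6, -0.9]
finger_gap: 0.0
grip_force: 0.0
time: 11.95
tool_pos: [456.0, 174.5, 241.7]
tcp_rot: [-179.8, 0.0, 90.2]
ft_force: [-0.2, -0.2, 0.1]
finger_gap: -0.1
grip_force: 0.0
[266.52890079 247.63407197] [ 73.9095176 188.4285245]
[335.95622438 269.08555313] [267.33404113 248.19235102]
[361.80921464 237.65189605] [339.36047197 160.61818238]
```

View pics/e.png

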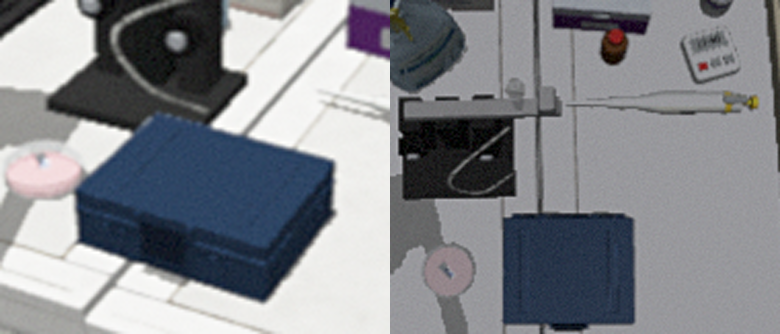

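The case is fully shut: its front top corners are at (77,190) and (267,247), against predicted (74,188) and (267,248). The dish, bottle and pipettor haven't moved, so I'm handing in.

```bash
python3 -c "
from bench import r
print(r.hand_in())"
```

```text
the job is handed in; nothing more can be done
None
```

The flap is folded flat and the cover is shut and stayed shut in the final pictures. The bystanders look unmoved and the job was handed in at about 12 s; no verdict was shown.

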